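# Set the long silver rod against the stop of the V-groove jig

## Task

Two round silver rods lie side by side in the grooves of the brass V-groove jig, a long one and a short one. Push the long rod along its groove until its end touches the jig's end stop, without lifting it out of the groove, and leave the short rod where it is.

Things in the scene. Friction and masses are not known exactly. Their poses are not given: they have to be found in the camera images.
- jig: Brass V-groove jig, fixed: block 250 (x) x 130 (y) x 30 mm high on a slate board; its top is 40 mm above the bench. Origin: centre of its underside; x along the grooves to the end stop (towards the robot's left, within 30 degrees), z up. Two 90-degree V-grooves, 7 mm deep, 14 mm wide, along x at y = +40 and -40 mm, open at -x. A small flat filigree flower lies between them.
- end_stop (a point): Point on the face of the end stop, an upright dark steel plate across the whole jig: 15 mm thick, rising 22 mm above the jig's top. The face looks along the jig's -x and lies at x = +110 mm in the jig's frame; this point is midway between the grooves (y = 0), at the height of the rods' axes (34.3 mm above the jig's underside).
- long_rod: Long silver rod: round, solid, 16 mm diameter, 110 mm long, flat ends, 0.16 to 0.32 kg, loose in either groove. Origin: its middle, on its axis; x along it, towards the stop at the start. In the groove its axis is 4.3 mm and its highest line 12.3 mm above the jig's top. At the start its end is 40 to 70 mm short of the stop. It slides with a push of 1 to 5 N.
- short_rod: The short silver rod: same 16 mm diameter, 60 mm long, in the other groove, to be left alone. Origin: its middle, on its axis; x along its axis.
Not all that is in view belongs to the job. Leave any green, orange or red look-alike of the long_rod alone.

How it is judged:
By the outcome, as a careful person would: the job done as asked, in the order asked, and still so for the second after the job is handed in, with the robot touching nothing.
It also fails if it takes over 32 s, if anything falls off the work surface, if the arm or the gripper's body presses on something with over 40 N, if the wrist force passes 120 N, or if a joint passes its speed limit or range.

## Robot

A 6-joint arm with a two-finger parallel gripper is mounted at the origin on the work surface. World frame = base frame: x ahead of the robot, y to its left, z up, the work surface at z = 0. Lengths are in m, angles in rad, forces in N, time in s.
With the tool pointing down it reaches from about 0.25 to 0.775 m from the base axis. Payload 4 kg.
Tool frame: the origin (TCP) lies at the very end of the fingers, on their centre line; the grasp point (between the pads) lies 19 mm behind it; z points along the fingers, y is the line along which they close (so a half turn about z gives the same grasp; the last joint's range is limited). The gripper opens to 94 mm and grips with 3 to 60 N. Pads are 16 mm wide; open, the fingers measure 119 mm over their backs; the gripper's body (75 mm by 177 mm) begins 78 mm behind the grasp point.
Start: joints at [-1.421, 0.087, 1.371, -0, 1.684, -0.103], TCP at [0.138, -0.533, 0.206] pointing down, gripper open.
Joint ranges: [-3.1, 3.1], [-0.76, 2.03], [0.27, 2.55], [-1.08, 4.22], [0.17, 2.65], [-2.57, 2.57]. Speed limits (rad/s): [2.79, 2.79, 3.14, 3.14, 3.14, 3.14].

## Interface

Orientations are given as [roll, pitch, yaw] about the fixed x, y, z axes, in that order (R = Rz(yaw) Ry(pitch) Rx(roll)).
In Python, from bench import robot gives the robot as it stands. The module is installed in compiled form; this text tells all that it offers.
- The arm moves only by the tool move_arm, never from a script. Its argument "deltas" is one flat list of numbers, 7 for each row, row after row: the turn, a rotation vector about the tool's x, y, z in rad, then the shift along the tool's x, y, z in cm, then the closure, from -1 (fully open) to 1 (shut). A call has 1 to 8 rows; each row is the pose to reach, as a shift and turn from the pose commanded when the call began, along the tool's axes at that moment; what a row does not reach only later rows make up. A row lasts 1/10 s, in which the tool goes at most 50 mm and 8.59 degrees, less where a joint would pass 70% of its speed; a pose out of reach is approached as far as the arm can. A call with a gripper value outside its range is refused whole. The fingers move at their own pace and stop on an object; the grip force is fixed at half the most. Time passes only in rows, so rows that repeat a pose let the fingers close. It gives the time, the measured TCP pose, the force, the opening and the grip force at its end, in the units of the state.
- robot.get_obs(): the state, without advancing time (a new reading comes with each control period).
- robot.snapshot(name): name is "scene" or "top"; returns a dict with "image" (384x512x3 uint8, red, green, blue), "depth" (384x512 float32, m along the optical axis (not along the pixel's ray), 0 where there is no reading), "fov_y" (degrees; the focal length in pixels is half the picture's height over the tangent of half this angle, whatever the lens; pixels are square), "cx", "cy" (the principal point, pixels), "origin" and "orientation" of the camera in the world. Camera axes: x right, y up, looking along -z (the intrinsics and any distortion apply to the point x, -y, -z); pixel columns grow to the right and rows downward; lengths in m; the calibration is good to about 2 mm. A picture is of the moment at which its call begins.
- robot.close_job(): hands the job in; it is judged then, once.
The state is a dict: "time": time; "joint_positions": joint angles; "qvel": joint speeds; "joint_torque": joint torques, N m; "tool_pos": TCP position; "ee_rot": TCP orientation; "wrist_force": force on the tool from outside, world axes, zero at the start; "wrist_torque": the same for the moment, N m; "width": finger opening in m; "finger_force": force on a finger pad.
Only numpy, scipy, OpenCV 4.12 (cv2) and the standard library are available. Lean on these libraries where they do the work, as an engineer would, in place of code of your own. Each camera call takes 0.05 s, during which the arm holds its last target. There are 200 camera calls.

## Working session

There is one attempt and no reset: what is moved stays moved. The work goes in short steps, Python scripts to look and compute and a tool call to move; the robot and the scene stay as the last step left them, time stands still between calls to the robot, and variables do not carry over. Pictures are saved under pics/ and viewed, at most 10 in all, crops included, and the job is handed in when it is done.

Besides the shell and the picture viewer there is one more tool, called after "Call:" in YAML: its name, and indented under it one key for each argument. move_arm: Moves the arm, as the interface text tells. Its arguments: {"type":"object","properties":{"deltas":{"type":"array","items":{"type":"number"}}},"required":["deltas"]}

```bash
mkdir -p pics; cat > h.py <<'E'
import numpy as np, cv2
from bench import robot
from scipy.spatial.transform import Rotation as R
def snap(n,f):
    s=robot.snapshot(n); cv2.imwrite(f'pics/{f}.png',cv2.cvtColor(s['image'],cv2.COLOR_RGB2BGR)); np.savez(f'{f}.npz',**s); return s
E
python3 - <<'E'
from h import *
for n in('scene','top'):
    s=snap(n,n+'0'); print({k:v for k,v in s.items() if k not in('image','depth')})
o=robot.get_obs();print(o)
E
```

```text
{'fov_y': 51.90626457530527, 'cx': 248.52473549708984, 'cy': 187.92777552302806, 'origin': array([ 1.01160264, -0.61652956,  0.68754576]), 'orientation': array([0.92442046, 0.01725306, 0.78692951])}
{'fov_y': 46.60277549728388, 'cx': 249.0460027385003, 'cy': 195.05203010195441, 'origin': array([ 0.15015481, -0.03232648,  1.47861195]), 'orientation': array([ 1.75461759e-01,  1.35566412e-03, -1.54261633e+00])}
{'time': 0.1, 'joint_positions': array([-1.42111752e+00,  8.78981079e-02,  1.37212588e+00, -3.31071749e-05,
        1.68358787e+00, -1.03092044e-01]), 'qvel': array([ 4.47402515e-04, -8.98224049e-04, -3.22328242e-03, -1.61648410e-03,
       -8.79654931e-04,  8.47014184e-06]), 'joint_torque': array([ 1.93194464e-03, -3.41253304e+01, -3.03301656e+01,  7.19885551e-02,
        3.04621970e-02, -9.24843152e-05]), 'tool_pos': array([ 0.13746148, -0.5320264 ,  0.20440037]), 'ee_rot': array([-3.13958078e+00, -1.75066360e-04,  2.52766984e-01]), 'wrist_force': array([ 0.08100275, -0.32593587, -0.17871366]), 'wrist_torque': array([0.0475622 , 0.03957759, 0.0279581 ]), 'finger_force': 0.0, 'width': 0.09409397399794216}
```

View pics/scene0.png

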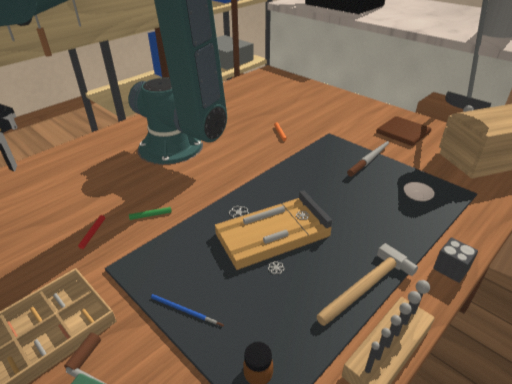

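View pics/top0.png

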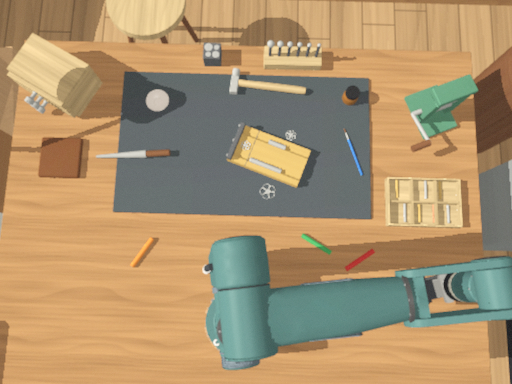

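The scene view shows the jig around (272,232), with the long rod at (264,215), the short rod at (275,237) and the stop at (315,208). In the top view the long rod is at (265,165), the short rod at (277,145) and the stop at (236,142).

Things that could be taken for the long rod (scene pixels):
- short silver rod (275,237)
- green stick (150,213)
- red stick (92,231)
- orange stick (280,131)
- blue pencil (185,310)

My choice is the longer silver rod in the jig, in the groove nearer the robot. I'll check it in a close crop.

```bash
cat >> h.py <<'E'
def load(f): return dict(np.load(f'{f}.npz'))
def ray(s,u,v):
    f=192/np.tan(np.radians(float(s['fov_y']))/2)
    d=np.array([(u-s['cx'])/f,-(v-s['cy'])/f,-1.0])
    return s['origin'],R.from_euler('xyz',s['orientation']).as_matrix()@d
def plane(s,u,v,z):
    o,d=ray(s,u,v); return o+d*(z-o[2])/d[2]
E
python3 - <<'E'
from h import *
a=load('scene0')['image'][175:275,200:345]; b=load('top0')['image'][110:200,215:325]
A=cv2.resize(a,None,fx=5,fy=5,interpolation=cv2.INTER_CUBIC)
B=cv2.resize(b,None,fx=5,fy=5,interpolation=cv2.INTER_CUBIC)
cv2.imwrite('pics/c1.png',A[:,:,::-1]); cv2.imwrite('pics/c2.png',B[:,:,::-1])
for n,(r0,r1,c0,c1) in (('scene0',(190,260,230,330)),('top0',(120,195,225,320))):
    s=load(n); hsv=cv2.cvtColor(s['image'],cv2.COLOR_RGB2HSV)
    m=((hsv[...,1]<70)&(hsv[...,2]>90)).astype(np.uint8); k=np.zeros_like(m);k[r0:r1,c0:c1]=1;m*=k
    for c in cv2.findContours(m,cv2.RETR_EXTERNAL,cv2.CHAIN_APPROX_NONE)[0]:
        if cv2.contourArea(c)>15: print(n,cv2.contourArea(c),cv2.minAreaRect(c))
E
```

```text
scene0 132.0 ((275.3999938964844, 236.20001220703125), (6.324554920196533, 25.298219680786133), 71.56504821777344)
scene0 36.0 ((301.5, 214.5), (11.0, 7.0), 0.0)
scene0 204.5 ((263.6973876953125, 214.61685180664062), (5.790738105773926, 42.70669174194336), 72.25532531738281)
scene0 87.0 ((238.70541381835938, 210.1675567626953), (10.88117790222168, 17.130504608154297), 72.89727020263672)
top0 124.5 ((264.8404846191406, 164.9102020263672), (33.811058044433594, 4.711801052093506), 21.250505447387695)
top0 39.5 ((245.60000610351562, 145.1999969482422), (8.221921920776367, 7.589465618133545), 18.434947967529297)
top0 67.0 ((276.550048828125, 144.35000610351562), (18.34120750427246, 4.743415832519531), 18.43494987487793)
top0 3515.5 ((272.0, 157.0), (93.99998474121094, 73.99998474121094), -0.0)
```

View pics/c1.png

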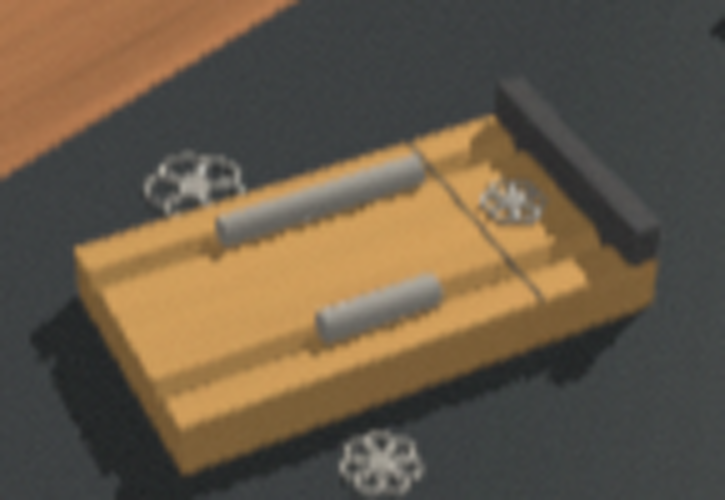

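View pics/c2.png

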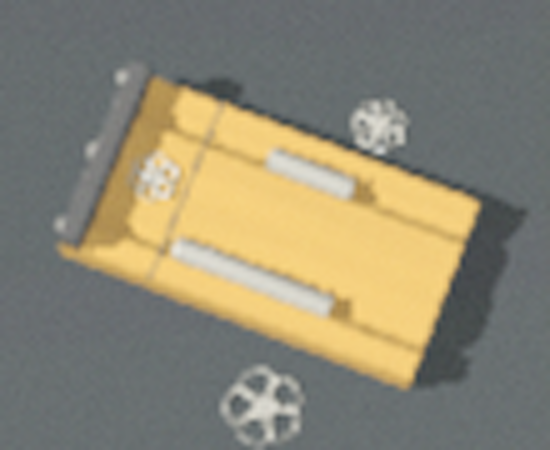

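The crops confirm the choice: the rod at scene (264,215) is clearly the longer one, in the robot-side groove, with a gap before the stop. The flower at scene (302,215) lies between the grooves near the stop.

```bash
python3 - <<'E'
from h import *
for n,long,short in (('scene0',((245,220.7),(284.3,208.5)),((264.8,240),(287,232.5))),('top0',((281.5,171),(249.5,159)),((285.5,147.5),(269.5,141.5)))):
    s=load(n)
    for nm,e in(('long',long),('short',short)):
        p,q=[plane(s,*x,.050) for x in e]; d=q-p
        print(n,nm,p.round(4),q.round(4),'mid',((p+q)/2).round(4),'len',np.linalg.norm(d).round(4),'ang',np.degrees(np.arctan2(d[1],d[0])).round(2))
s=load('scene0')
print('stop top face edge', [plane(s,*x,.062).round(4) for x in((299,194.5),(326,226.5))])
print('jig near -x corners z.04',[plane(s,*x,.04).round(4) for x in((215.5,225),(236.5,260.5))])
s=load('top0')
print('stop top', [plane(s,*x,.062).round(4) for x in((245,124),(231.5,159))])
print('jig -x corners',[plane(s,*x,.04).round(4) for x in((311,151),(297.3,187))])
E
```

```text
scene0 long [ 0.4924 -0.1264  0.05  ] [ 0.5306 -0.026   0.05  ] mid [ 0.5115 -0.0762  0.05  ] len 0.1075 ang 69.14
scene0 short [ 0.5719 -0.1412  0.05  ] [ 0.5921 -0.0873  0.05  ] mid [ 0.582  -0.1143  0.05  ] len 0.0576 ang 69.45
top0 long [ 0.4865 -0.1276  0.05  ] [ 0.5242 -0.0213  0.05  ] mid [ 0.5053 -0.0745  0.05  ] len 0.1127 ang 70.47
top0 short [ 0.5668 -0.1396  0.05  ] [ 0.586  -0.0861  0.05  ] mid [ 0.5764 -0.1129  0.05  ] len 0.0568 ang 70.27
stop top face edge [array([0.5302, 0.0312, 0.062 ]), array([ 0.6518, -0.0192,  0.062 ])]
jig near -x corners z.04 [array([ 0.4438, -0.1795,  0.04  ]), array([ 0.5639, -0.2232,  0.04  ])]
stop top [array([ 0.6403, -0.0031,  0.062 ]), array([0.5194, 0.0375, 0.062 ])]
jig -x corners [array([ 0.56  , -0.2255,  0.04  ]), array([ 0.4363, -0.181 ,  0.04  ])]
```

Call:
move_arm:
  deltas: [0,0,-0.07,3,-2,0,1,0,0,-0.14,6,-4,0,1,0,0,-0.21,9,-6,0,1,0,0,-0.28,12,-8,0,1,0,0,-0.35,15,-10,0,1,0,0,-0.42,18,-12,0,1,0,0,-0.49,21,-14,0,1,0,0,-0.56,24,-16,0,1]

```text
time: 0.9
tool_pos: [0.3305, -0.3162, 0.205]
ee_rot: [-3.141, -0.0, 0.815]
wrist_force: [-0.2, -0.0, -0.6]
width: 0.0335
finger_force: 0.0
```

```bash
cat >> h.py <<'E'
def go(t,yaw):
    o=robot.get_obs(); T=R.from_euler('xyz',o['ee_rot']); 
    G=R.from_euler('xyz',[np.pi,0,yaw])
    print('tool',o['tool_pos'].round(4),o['ee_rot'].round(4),'F',o['wrist_force'].round(2),'t',o['time'])
    print('turn',(T.inv()*G).as_rotvec().round(4),'shift cm',(T.inv().apply(np.array(t)-o['tool_pos'])*100).round(2))
E
python3 -c "
from h import *
go([.479,-.155,.12],np.radians(70))"
```

```text
tool [ 0.3305 -0.3162  0.205 ] [-3.1409 -0.      0.8155] F [-0.23 -0.03 -0.56] t 0.9
turn [-6.000e-04 -2.000e-04 -4.062e-01] shift cm [21.91 -0.23  8.5 ]
```

Call:
move_arm:
  deltas: [0,0,-0.06,3,0,0,1,0,0,-0.12,6,0,0,1,0,0,-0.18,9,0,1,1,0,0,-0.24,12,-0.1,2,1,0,0,-0.3,15,-0.1,4,1,0,0,-0.36,18,-0.2,6,1,0,0,-0.4,21,-0.2,8,1,0,0,-0.4,21.8,-0.2,8.5,1]

```text
time: 1.7
tool_pos: [0.4778, -0.1551, 0.1172]
ee_rot: [-3.136, -0.001, 1.216]
wrist_force: [-0.9, -0.1, 0.1]
width: 0.0007
finger_force: 0.0
```

```bash
python3 -c "
from h import *
go([.479,-.155,.05],np.radians(70))
a=[]
for n,(r0,r1,c0,c1) in (('scene',(150,275,200,345)),('top',(110,200,215,325))):
    i=snap(n,n+'1')['image'][r0:r1,c0:c1]; a.append(cv2.copyMakeBorder(cv2.resize(i,None,fx=3,fy=3,interpolation=2),0,375-3*(r1-r0),0,0,0))
cv2.imwrite('pics/d1.png',np.hstack(a)[:,:,::-1])
"
```

```text
tool [ 0.4778 -0.1551  0.1172] [-3.1359e+00 -1.1000e-03  1.2160e+00] F [-0.9  -0.11  0.1 ] t 1.7
turn [-0.0057 -0.0011 -0.0057] shift cm [0.05 0.15 6.72]
```

View pics/d1.png

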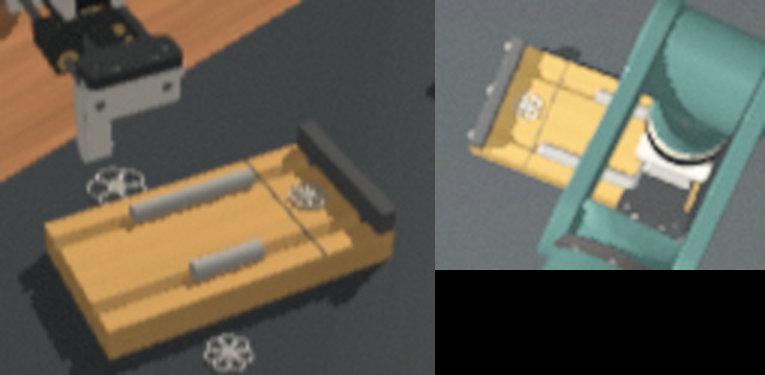

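```bash
cat >> h.py <<'E'
def proj(s,p):
    f=192/np.tan(np.radians(float(s['fov_y']))/2)
    c=R.from_euler('xyz',s['orientation']).inv().apply(np.array(p)-s['origin']); return s['cx']-f*c[0]/c[2], s['cy']+f*c[1]/c[2]
E
python3 -c "
from h import *
print(proj(load('scene1'),robot.get_obs()['tool_pos']))"
```

```text
(np.float64(230.3509482491149), np.float64(201.61296792820255))
```

Call:
move_arm:
  deltas: [0,0,0,0,0.1,1.5,1,0,0,0,0,0.1,3,1,0,0,0,0,0.1,4.5,1,0,0,0,0,0.1,5.5,1,0,0,0,0,0.1,6,1,0,0,0,0,0.1,6,1]

```text
time: 2.4
tool_pos: [0.4788, -0.1588, 0.0604]
ee_rot: [-3.141, 0.0, 1.212]
wrist_force: [-0.0, -0.3, 0.0]
width: 0.0007
finger_force: 0.0
```

```bash
python3 -c "
from h import *
go([.479,-.155,.044],np.radians(70))
s=snap('scene','scene2');print(proj(s,robot.get_obs()['tool_pos']))
cv2.imwrite('pics/d2.png',cv2.resize(s['image'][170:270,200:345],None,fx=5,fy=5,interpolation=2)[:,:,::-1])
"
```

```text
tool [ 0.4788 -0.1588  0.0604] [-3.1412e+00  3.0000e-04  1.2118e+00] F [-0.03 -0.26  0.  ] t 2.4
turn [-0.0004  0.0003 -0.01  ] shift cm [ 0.36 -0.12  1.64]
(np.float64(231.3272282177798), np.float64(221.2449027657101))
```

View pics/d2.png

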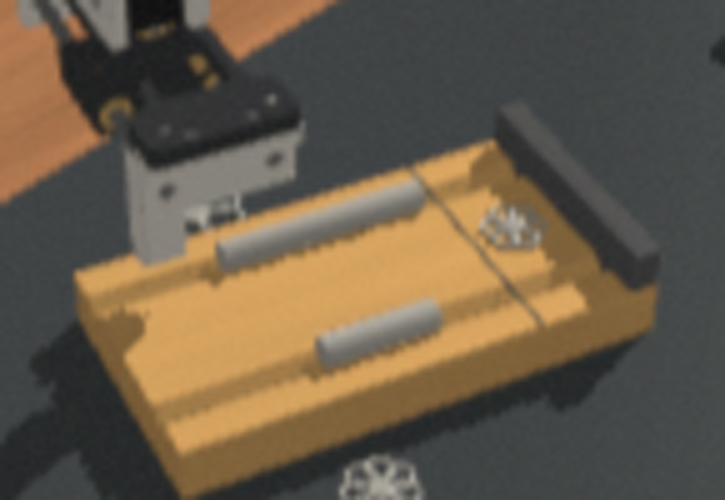

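Call:
move_arm:
  deltas: [0,0,-0.01,0,0,0.6,1,0,0,-0.01,0,0,1.2,1,0,0,-0.01,0,0,1.5,1,0,0,-0.01,0,0,1.6,1,0,0,-0.01,0.5,0,1.6,1,0,0,-0.01,1,0,1.6,1,0,0,-0.01,1.5,0,1.6,1,0,0,-0.01,1.8,0,1.6,1]

```text
time: 3.25
tool_pos: [0.4859, -0.1408, 0.0447]
ee_rot: [3.141, -0.0, 1.223]
wrist_force: [0.1, 0.0, 0.3]
width: 0.0005
finger_force: 0.0
```

Call:
move_arm:
  deltas: [0,0,0,0.2,0,0,1,0,0,0,0.4,0,0,1,0,0,0,0.6,0,0,1,0,0,0,0.8,0,0,1,0,0,0,1.0,0,0,1,0,0,0,1.2,0,0,1,0,0,0,1.4,0,0,1,0,0,0,1.6,0,0,1]

```text
time: 4.05
tool_pos: [0.4911, -0.1263, 0.0445]
ee_rot: [3.141, 0.0, 1.223]
wrist_force: [-1.0, -1.3, -0.0]
width: 0.0003
finger_force: 1.0
```

```bash
python3 -c "
from h import *
go([.5305,-.013,.044],np.radians(70))
s=snap('scene','scene3')
cv2.imwrite('pics/d3.png',cv2.resize(s['image'][170:270,200:345],None,fx=5,fy=5,interpolation=2)[:,:,::-1])
"
```

```text
tool [ 0.4911 -0.1263  0.0445] [3.1415e+00 3.0000e-04 1.2228e+00] F [-1.02 -1.31 -0.02] t 4.05
turn [0.0001 0.0003 0.001 ] shift cm [12.   -0.16  0.05]
```

View pics/d3.png

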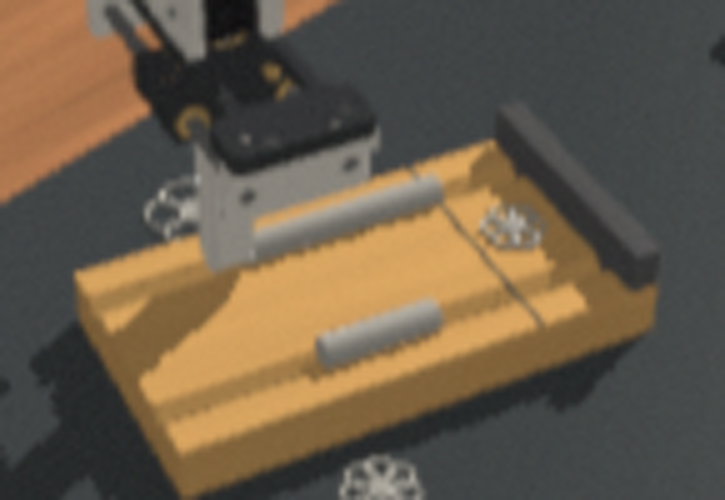

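The finger is against the rod's rear end (scene ~(250,220)). The rod has slid about 9 mm and its front has reached the scribed line. I'll keep pushing, checking the force.

Call:
move_arm:
  deltas: [0,0,0,0.2,0,0,1,0,0,0,0.4,0,0,1,0,0,0,0.6,0,0,1,0,0,0,0.8,0,0,1,0,0,0,1.0,0,0,1,0,0,0,1.2,0,0,1,0,0,0,1.4,0,0,1,0,0,0,1.6,0,0,1]

```text
time: 4.9
tool_pos: [0.4966, -0.1112, 0.0445]
ee_rot: [3.141, 0.0, 1.223]
wrist_force: [-0.4, -1.8, 0.2]
width: 0.0004
finger_force: 1.0
```

Call:
move_arm:
  deltas: [0,0,0,0.2,0,0,1,0,0,0,0.4,0,0,1,0,0,0,0.6,0,0,1,0,0,0,0.8,0,0,1,0,0,0,1.0,0,0,1,0,0,0,1.2,0,0,1,0,0,0,1.4,0,0,1,0,0,0,1.6,0,0,1]

```text
time: 5.7
tool_pos: [0.5021, -0.0962, 0.0445]
ee_rot: [3.141, 0.0, 1.223]
wrist_force: [0.4, -2.5, 0.2]
width: 0.0006
finger_force: 1.0
```

Call:
move_arm:
  deltas: [0,0,0,0.2,0,0,1,0,0,0,0.4,0,0,1,0,0,0,0.6,0,0,1,0,0,0,0.8,0,0,1]

```text
time: 6.1
tool_pos: [0.5048, -0.0887, 0.0445]
ee_rot: [3.141, 0.0, 1.223]
wrist_force: [0.3, -2.8, 0.0]
width: 0.0004
finger_force: 1.1
```

```bash
python3 -c "
from h import *
go([.5305,-.013,.044],np.radians(70))
s=snap('scene','scene4')
cv2.imwrite('pics/d4.png',cv2.resize(s['image'][170:270,200:345],None,fx=5,fy=5,interpolation=2)[:,:,::-1])
"
```

```text
tool [ 0.5048 -0.0887  0.0445] [3.1413e+00 1.0000e-04 1.2228e+00] F [ 0.35 -2.8   0.04] t 6.1
turn [0.0003 0.0001 0.001 ] shift cm [ 7.99 -0.17  0.05]
```

View pics/d4.png

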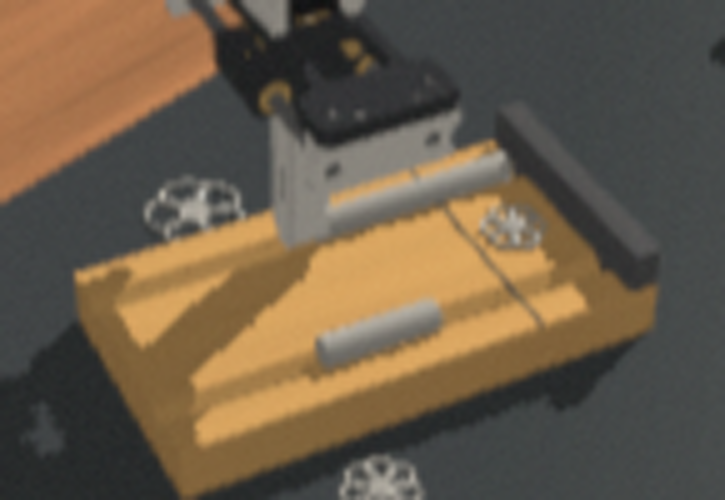

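The rod's front is now close to the stop (scene ~(302,202)), with roughly 8 mm to go, and it is still in its groove. I'll go slower.

Call:
move_arm:
  deltas: [0,0,0,0.1,0,0,1,0,0,0,0.2,0,0,1,0,0,0,0.3,0,0,1,0,0,0,0.4,0,0,1,0,0,0,0.5,0,0,1,0,0,0,0.6,0,0,1]

```text
time: 6.75
tool_pos: [0.5068, -0.0831, 0.0445]
ee_rot: [3.141, 0.0, 1.223]
wrist_force: [0.6, -3.1, 0.8]
width: 0.0004
finger_force: 1.1
```

Call:
move_arm:
  deltas: [0,0,0,0.1,0,0,1,0,0,0,0.2,0,0,1,0,0,0,0.3,0,0,1]

```text
time: 7.05
tool_pos: [0.5074, -0.0814, 0.0445]
ee_rot: [3.142, 0.003, 1.223]
wrist_force: [-1.0, -7.0, 1.4]
width: 0.0003
finger_force: 3.5
```

Call:
move_arm:
  deltas: [0,0,0,0.05,0,0,1,0,0,0,0.1,0,0,1,0,0,0,0.1,0,0,1]

```text
time: 7.35
tool_pos: [0.5074, -0.0814, 0.0445]
ee_rot: [-3.142, 0.005, 1.223]
wrist_force: [-1.0, -7.9, 1.4]
width: 0.0006
finger_force: 3.8
```

```bash
python3 -c "
from h import *
go([.5305,-.013,.044],np.radians(70))"
```

```text
tool [ 0.5074 -0.0814  0.0445] [-3.1415  0.0046  1.2226] F [-0.96 -7.94  1.41] t 7.35
turn [-0.0001  0.0046  0.0008] shift cm [ 7.22 -0.16  0.02]
```

The tool has stalled and the force has risen from 3 to 8 N at about the expected travel, so the rod is against the stop. I'll back straight off, then lift.

Call:
move_arm:
  deltas: [0,0,0,-0.2,0,0,1,0,0,0,-0.5,0,0,1,0,0,0,-1,0,0,1,0,0,0,-2,0,0,1,0,0,0,-3,0,0,1,0,0,0,-4,0,-1,1,0,0,0,-6,0,-4,1,0,0,0,-9,0,-8,1]

```text
time: 8.15
tool_pos: [0.4757, -0.1637, 0.1238]
ee_rot: [-3.137, -0.001, 1.224]
wrist_force: [0.3, -0.4, 0.6]
width: 0.0004
finger_force: 0.0
```

Call:
move_arm:
  deltas: [0,0,0,-3,0,-3,1,0,0,0,-6,0,-5,1,0,0,0,-9,0,-6,1,0,0,0,-12,0,-6,1,0,0,0,-14,0,-6,1,0,0,0,-14,0,-6,1]

```text
time: 8.75
tool_pos: [0.4284, -0.2982, 0.1853]
ee_rot: [3.141, 0.001, 1.219]
wrist_force: [-0.8, -0.2, 0.1]
width: 0.0005
finger_force: 0.0
```

```bash
python3 -c "
from h import *
go([.5305,-.013,.044],np.radians(70))
s=snap('scene','scene5'); t=snap('top','top5')
a=cv2.resize(s['image'][180:270,210:340],None,fx=4,fy=4,interpolation=2)[:360]
b=cv2.resize(t['image'][115:175,220:280],None,fx=4.5,fy=6,interpolation=2)
cv2.imwrite('pics/d5.png',np.hstack([a,b])[:,:,::-1])
"
```

```text
tool [ 0.4284 -0.2982  0.1853] [3.1408e+00 1.0000e-03 1.2186e+00] F [-0.75 -0.18  0.07] t 8.75
turn [ 0.0008  0.001  -0.0032] shift cm [30.31 -0.27 14.1 ]
```

View pics/d5.png

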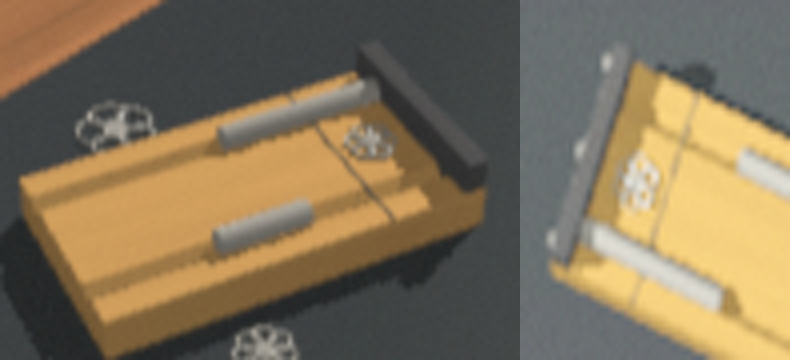

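Both views show the long rod in its groove with its end against the stop (scene ~(303,203)). The short rod and the flower haven't moved, and the arm is clear.

```bash
python3 -c "
from bench import robot
print(robot.close_job())"
```

```text
the job is handed in; nothing more can be done
None
```

The long rod was pushed along its groove until it met the end stop (the tool stalled as the force rose from 3 to 8 N); in the final pictures it is still in its groove and the short rod has not moved, and the job was handed in at about 9 s with the arm clear.

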